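# Lean the long mounting plank against the bench screen

## Task

Lean the longer of the two wooden planks against the upright plywood screen, out of the way while its glue dries: standing on one end on the bench between the low batten and the screen, foot close against the batten so that it cannot slide, top resting on the screen, broad side to the screen and not skewed sideways. Leave the shorter plank where it lies.

Things in the scene. Friction and masses are not known exactly. Their poses are not given: they have to be found in the camera images.
- long_plank: Plain wooden plank, 280 x 50 x 15 mm, about 0.13 kg. Starts flat across two fixed cork blocks (30 mm high, 30 mm along the plank, 60 mm across, centres 95 mm either side of its middle), upper face 45 mm above the bench, length roughly across the bench towards the screen. Origin at its centre; x along its length (ends alike), y across its width, z through its thickness (up at first).
- short_plank: Plank of the same wood, width and thickness but 200 mm long, flat on like cork blocks beside the long one; which is nearer the robot varies. Origin at its centre, axes as for the long plank. To be left alone.
- screen: Fixed upright plywood screen at the robot's left, 360 mm wide, 320 high, front face towards the robot's right. A fixed batten (22 mm thick, 25 high) runs along its whole width on the bench, 130 mm of bare bench between the two. Origin: on the bench at the foot of the front face, mid-width; x points level into the screen (batten's inner face at x = -0.130), y along the screen, z up.

How it is judged:
By the outcome, as a careful person would: the job done as asked, in the order asked, and still so for the second after the job is handed in, with the robot touching nothing.
It also fails if it takes over 45 s, if anything falls off the work surface, if the arm or the gripper's body presses on something with over 40 N, if the wrist force passes 120 N, or if a joint passes its speed limit or range.

## Robot

A 6-joint arm with a two-finger parallel gripper is mounted at the origin on the work surface. World frame = base frame: x ahead of the robot, y to its left, z up, the work surface at z = 0. Lengths are in m, angles in rad, forces in N, time in s.
With the tool pointing down it reaches from about 0.275 to 0.825 m from the base axis. Payload 5.2 kg.
Tool frame: the origin (TCP) lies at the very end of the fingers, on their centre line; the grasp point (between the pads) lies 19 mm behind it; z points along the fingers, y is the line along which they close (so a half turn about z gives the same grasp; the last joint's range is limited). The gripper opens to 93 mm and grips with 3 to 60 N. Pads are 15 mm wide; open, the fingers measure 128 mm over their backs; the gripper's body (75 mm by 188 mm) begins 65 mm behind the grasp point.
Start: joints at [0.949, 0.259, 1.535, -0, 1.348, -0.203], TCP at [0.224, 0.502, 0.219] pointing down, gripper open.
Joint ranges: [-3.14, 3.14], [-0.91, 2.08], [0.19, 2.58], [-1.22, 4.36], [0.22, 2.71], [-3.12, 3.12]. Speed limits (rad/s): [2.57, 2.57, 3.14, 3.14, 3.14, 3.14].

## Interface

Orientations are given as a rotation vector (axis times angle).
In Python, from workcell import get_state, grab_frame, job_done, find_in, regions_of, place_of gives the robot as it stands.
- The arm moves only by the tool servo_tool, never from a script. Its argument "plan" is one flat list of numbers, 7 for each row, row after row: the shift along the tool's x, y, z scaled (see below), then the turn, a rotation vector about the tool's x, y, z scaled (see below), then the finger opening in mm, from 0 to 93. In form: [x, y, z, rx, ry, rz, jaw, x, y, z, rx, ry, rz, jaw, ...]. A call has exactly 5 rows; each row is the pose to reach, as a shift and turn from the pose commanded when the call began, along the tool's axes at that moment; what a row does not reach only later rows make up. The controller multiplies each number of a shift by 400 mm and each number of a turn by 120 degrees. A row lasts 1/10 s, in which the tool goes at most 50 mm and 8.59 degrees, less where a joint would pass 70% of its speed; a pose out of reach is approached as far as the arm can. A call with a number of a shift or a turn outside -1 to 1 is refused whole. A call with a gripper value outside its range is refused whole. The fingers move at their own pace and stop on an object; "newtons" is the grip in N (left out, the last holds). Time passes only in rows, so rows that repeat a pose let the fingers close, or fill a call up. It gives the time, the measured TCP pose, the force, the opening and the grip force at its end, in the units of the state.
- get_state(): the state, without advancing time (a new reading comes with each control period).
- grab_frame(name): name is "scene" or "top" or "wrist"; returns a dict with "frame" (480x640x3 uint8, red, green, blue), "K" (3x3 intrinsics, pixels), "rvec" (rotation vector, rad) and "tvec" (3), from world to camera coordinates, as OpenCV has them. Camera axes: x right, y down, z forward; pixel columns grow to the right and rows downward; lengths in m; the calibration is good to about 2 mm. A picture is of the moment at which its call begins. There is no depth.
- job_done(): hands the job in; it is judged then, once.
Trained networks look in the newest picture that a camera, given by its name, has taken for a name from the list of things; names that differ only in an ending like _2 or _b are one class to them, and where a whole thing is asked for, a point or a joint stands for the part that bears it (a point fixed in the world has none). Each returns a list of dicts, best first, with "score" (0 to 1); they miss things now and then, are a little off and sometimes report something else, mostly with a low value. They report only what shows in the picture. A call takes as long as a camera call.
- find_in(thing, camera): "position" ([x, y, z] in m, in world coordinates, good to about 4 mm: the middle of the surface that is visible of it).
- regions_of(thing, camera): "region" (480x640 bool, what is visible of it).
- place_of(thing, camera): "position" ([x, y, z] in m, in world coordinates, good to about 4 mm: a listed point, or the origin of a listed thing).
The state is a dict: "t": time; "joint_pos": joint angles; "dq": joint speeds; "effort": joint torques, N m; "tool_pos": TCP position; "ee_rot": TCP orientation; "contact_force": force on the tool from outside, world axes, zero at the start; "ft_torque": the same for the moment, N m; "gripper_width": opening from 0.0 (shut) to 1.0 (fully open); "finger_force": force on a finger pad.
Only numpy, scipy, OpenCV 4.12 (cv2) and the standard library are available. Lean on these libraries where they do the work, as an engineer would, in place of code of your own. Each camera call takes 0.05 s, during which the arm holds its last target. There are 200 camera calls.

## Working session

There is one attempt and no reset: what is moved stays moved. The work goes in short steps, Python scripts to look and compute and a tool call to move; the robot and the scene stay as the last step left them, time stands still between calls to the robot, and variables do not carry over. Pictures are saved under pics/ and viewed, at most 10 in all, crops included, and the job is handed in when it is done.

Besides the shell and the picture viewer there is one more tool, called after "Call:" as name(argument=value, ...) on one line, values as JSON. servo_tool: Moves the arm, as the interface text tells. Shifts and turns lie within -1 to 1; 1 stands for 400 mm of shift or 120 degrees of turn. Its arguments: {"type":"object","properties":{"plan":{"type":"array"},"newtons":{"type":"number"}},"required":["plan"]}

```bash
mkdir -p pics; cat > h.py <<'E'
import numpy as np,cv2
from scipy.spatial.transform import Rotation as R
from workcell import *
def ray(f,uv,z):
    "pixels -> world points on plane height z"
    Rm=cv2.Rodrigues(np.array(f['rvec'],float))[0];t=np.array(f['tvec'],float).ravel()
    p=np.c_[np.atleast_2d(uv),np.ones(len(np.atleast_2d(uv)))]
    d=(np.linalg.inv(f['K'])@p.T).T@Rm; c=-Rm.T@t
    return c+d*((z-c[2])/d[:,2])[:,None]
E
python3 - <<'E'
from h import *
s=get_state();print({k:np.round(s[k],3).tolist() for k in s})
for c in('top','scene'):
    f=grab_frame(c);cv2.imwrite(f'pics/{c}0.png',f['frame'][:,:,::-1])
    for n in('long_plank','short_plank','screen'):
        print(c,n,[(np.round(d['position'],4).tolist(),round(d['score'],2)) for d in place_of(n,c)[:3]])
        if n!='screen':
            for d in regions_of(n,c)[:2]:
                m=d['region'].astype(np.uint8)
                cs=max(cv2.findContours(m,0,2)[0],key=cv2.contourArea)
                b=cv2.boxPoints(cv2.minAreaRect(cs))
                print(' reg',round(d['score'],2),m.sum(),np.round(b).tolist(),np.round(ray(f,b,.045),4).tolist())
E
```

```text
{'t': 0.0, 'joint_pos': [0.949, 0.259, 1.536, 0.0, 1.348, -0.203], 'dq': [-0.0, 0.0, 0.0, 0.001, 0.001, 0.001], 'effort': [0.002, -43.73, -28.4, 0.072, 0.041, -0.0], 'tool_pos': [0.223, 0.502, 0.218], 'ee_rot': [-0.653, -3.072, 0.003], 'contact_force': [-0.462, -0.007, 0.048], 'ft_torque': [-0.008, 0.026, -0.01], 'finger_force': 0.0, 'gripper_width': 1.001}
top long_plank [([0.6552, -0.1804, 0.0372], 0.6)]
 reg 0.66 4242 [[380.0, 198.0], [380.0, 170.0], [532.0, 170.0], [532.0, 198.0]] [[0.6214, -0.0405, 0.045], [0.6743, -0.0413, 0.045], [0.6795, -0.3243, 0.045], [0.6259, -0.3203, 0.045]]
top short_plank [([0.4673, -0.1594, 0.0359], 0.85)]
 reg 0.95 3149 [[388.0, 275.0], [501.0, 264.0], [504.0, 292.0], [391.0, 304.0]] [[0.4818, -0.0525, 0.045], [0.504, -0.2555, 0.045], [0.4532, -0.2575, 0.045], [0.4318, -0.0566, 0.045]]
top screen [([0.5809, 0.3666, 0.0019], 0.94), ([0.6525, -0.1802, 0.0377], 0.73)]
scene long_plank [([0.6525, -0.1813, 0.0359], 0.93), ([0.4628, -0.1572, 0.039], 0.48)]
 reg 0.64 5386 [[105.0, 324.0], [280.0, 280.0], [287.0, 310.0], [112.0, 354.0]] [[0.6307, -0.3307, 0.045], [0.6244, -0.0428, 0.045], [0.6859, -0.0446, 0.045], [0.6884, -0.3216, 0.045]]
scene short_plank [([0.4655, -0.1584, 0.0361], 0.94)]
 reg 0.64 2826 [[140.0, 232.0], [248.0, 199.0], [255.0, 224.0], [148.0, 257.0]] [[0.4553, -0.2616, 0.045], [0.4289, -0.0589, 0.045], [0.4933, -0.0576, 0.045], [0.5156, -0.2533, 0.045]]
scene screen [([0.5886, 0.3713, 0.0016], 0.92)]
```

View pics/top0.png

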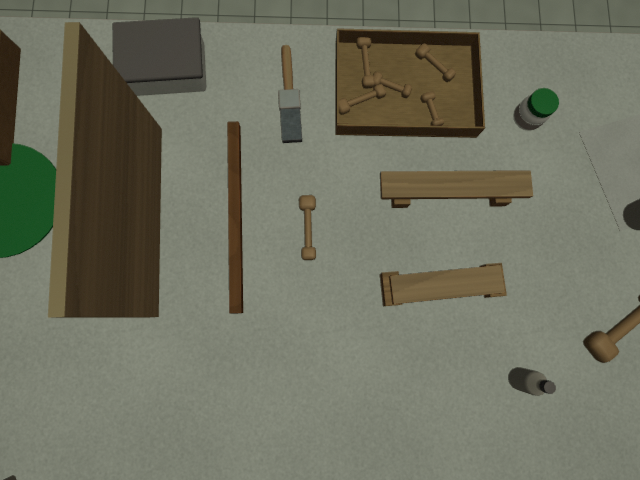

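View pics/scene0.png

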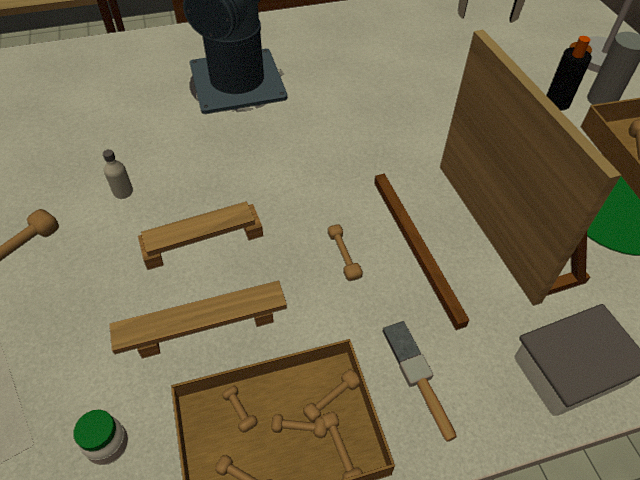

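The top view shows the long plank at px (380–532, 170–198), the short one at (390–505, 264–304), the batten at columns 228–241 (rows 123–313) and the screen foot edge at columns 159–161 (rows 128–317). The scene view confirms this, and the strip between batten and screen is clear.

```bash
python3 - <<'E'
from h import *
f=grab_frame('top');g=f['frame'].astype(float).mean(2)
def edge(rows,c0,c1,z,sgn):
    pts=[]
    for r in rows:
        d=np.diff(cv2.GaussianBlur(g[r-1:r+2].mean(0)[None],(5,1),0)[0])[c0:c1]*sgn
        i=d.argmax();pts.append((c0+i+.5,r))
    P=ray(f,np.array(pts,float),z);l=np.polyfit(P[:,0],P[:,1],1);k=abs(P[:,1]-np.polyval(l,P[:,0]))<.004
    l=np.polyfit(P[k,0],P[k,1],1);print('y at x=.6',round(np.polyval(l,.6),4),'slope',round(l[0],4),k.mean())
print('batten inner top');edge(range(130,308,4),220,234,.025,-1)
print('batten outer top');edge(range(130,308,4),235,248,.025,1)
print('screen foot');edge(range(150,310,4),152,168,0,1)
print(ray(f,[(160,317),(161,129)],0).round(4),ray(f,[(229,313),(228,123)],.025).round(4))
m=regions_of('long_plank','top')[0]['region'].astype(np.uint8)
for k in range(390,525,15):
    r=np.where(m[:,k])[0];print(k,ray(f,[(k,r.min()-.5),(k,r.max()+.5)],.045).round(4)[:,:2].tolist())
s=get_state();print(R.from_rotvec(s['ee_rot']).as_matrix().round(3),s['tool_pos'])
E
```

```text
batten inner top
y at x=.6 0.2362 slope 0.0521 1.0
batten outer top
y at x=.6 0.2112 slope 0.0518 1.0
screen foot
y at x=.6 0.3666 slope 0.0525 1.0
[[0.4063 0.3533 0.    ]
 [0.7647 0.3759 0.    ]] [[0.4142 0.2259 0.025 ]
 [0.7686 0.2428 0.025 ]]
390 [[0.6718, -0.0597], [0.6208, -0.0587]]
405 [[0.6742, -0.0874], [0.6212, -0.0861]]
420 [[0.6747, -0.1151], [0.6216, -0.1135]]
435 [[0.6752, -0.1429], [0.6221, -0.141]]
450 [[0.6738, -0.1707], [0.6225, -0.1685]]
465 [[0.6781, -0.1988], [0.6248, -0.1962]]
480 [[0.6767, -0.2267], [0.6234, -0.2238]]
495 [[0.6772, -0.2548], [0.6257, -0.2517]]
510 [[0.6758, -0.2828], [0.6262, -0.2795]]
[[-0.914  0.407 -0.   ]
 [ 0.407  0.914 -0.   ]
 [ 0.    -0.    -1.   ]] [0.22363663 0.50247332 0.21867164]
```

Call:
servo_tool(plan=[-0.36, -0.5, 0, 0, 0, 0.35, 93, -0.36, -0.5, 0, 0, 0, 0.35, 93, -0.36, -0.5, 0, 0, 0, 0.35, 93, -0.36, -0.5, 0, 0, 0, 0.35, 93, -0.36, -0.5, 0, 0, 0, 0.35, 93])

```text
t: 1.2
tool_pos: [0.2738, 0.2594, 0.2188]
ee_rot: [1.717, 2.63, 0.001]
contact_force: [1.1, -0.4, 0.9]
gripper_width: 0.998
finger_force: 0.0
```

```bash
cat >> h.py <<'E'
def go(p,X,Y,s=None):
    "scaled tool shift/turn from current pose to TCP p with tool axes X,Y (world)"
    s=s or get_state();M=R.from_rotvec(s['ee_rot']);X=np.array(X,float);X/=np.linalg.norm(X)
    Y=np.array(Y,float);Y-=X*(X@Y);Y/=np.linalg.norm(Y)
    T=R.from_matrix(np.c_[X,Y,np.cross(X,Y)])
    d=M.inv().apply(np.array(p)-s['tool_pos']);w=(M.inv()*T).as_rotvec()
    print('t',round(s['t'],2),'pos',np.round(s['tool_pos'],4),'q',np.round(s['joint_pos'],2),'F',np.round(s['contact_force'],1),'w',round(s['gripper_width'],2),round(s['finger_force'],1))
    print('shift',(d/.4).round(3),'turn',(np.degrees(w)/120).round(3),'mm',round(np.linalg.norm(d)*1e3),'deg',round(np.degrees(np.linalg.norm(w)),1))
E
python3 -c "
from h import *
go([.649,-.181,.12],[-.021,1,0],[1,.021,0])"
```

```text
t 1.2 pos [0.2738 0.2594 0.2188] q [ 0.46 -0.07  1.9  -0.    1.31  0.05] F [ 1.1 -0.4  0.9] w 1.0 0.0
shift [-1.385  0.416  0.248] turn [0.    0.    0.188] mm 587 deg 22.5
```

Call:
servo_tool(plan=[-0.58, 0.17, 0, 0, 0, 0.188, 93, -0.58, 0.17, 0, 0, 0, 0.188, 93, -0.58, 0.17, 0, 0, 0, 0.188, 93, -0.58, 0.17, 0, 0, 0, 0.188, 93, -0.58, 0.17, 0, 0, 0, 0.188, 93])

```text
t: 1.7
tool_pos: [0.4319, 0.0745, 0.219]
ee_rot: [2.194, 2.247, 0.001]
contact_force: [0.5, 0.3, 0.6]
gripper_width: 1.002
finger_force: 0.0
```

```bash
python3 -c "
from h import *
go([.649,-.181,.14],[-.021,1,0],[1,.021,0])"
```

```text
t 1.7 pos [0.4319 0.0745 0.219 ] q [-0.08  0.05  1.78 -0.    1.3  -0.11] F [0.5 0.3 0.6] w 1.0 0.0
shift [-0.651  0.527  0.198] turn [0.001 0.    0.001] mm 345 deg 0.2
```

Call:
servo_tool(plan=[-0.65, 0.527, 0.1, 0, 0, 0, 93, -0.65, 0.527, 0.1, 0, 0, 0, 93, -0.65, 0.527, 0.1, 0, 0, 0, 93, -0.65, 0.527, 0.1, 0, 0, 0, 93, -0.65, 0.527, 0.1, 0, 0, 0, 93])

```text
t: 2.2
tool_pos: [0.5926, -0.1137, 0.1887]
ee_rot: [2.194, 2.249, 0.0]
contact_force: [0.0, 0.7, -0.2]
gripper_width: 0.996
finger_force: 0.0
```

```bash
python3 -c "
from h import *
go([.649,-.181,.13],[-.021,1,0],[1,.021,0])"
```

```text
t 2.2 pos [ 0.5926 -0.1137  0.1887] q [-0.37  0.37  1.45  0.    1.32 -0.4 ] F [ 0.   0.7 -0.2] w 1.0 0.0
shift [-0.172  0.137  0.147] turn [ 0.    -0.     0.002] mm 106 deg 0.2
```

Call:
servo_tool(plan=[-0.172, 0.137, 0.147, 0, 0, 0, 93, -0.172, 0.137, 0.147, 0, 0, 0, 93, -0.172, 0.137, 0.147, 0, 0, 0, 93, -0.172, 0.137, 0.147, 0, 0, 0, 93, -0.172, 0.137, 0.147, 0, 0, 0, 93])

```text
t: 2.7
tool_pos: [0.6479, -0.1785, 0.131]
ee_rot: [2.193, 2.249, 0.001]
contact_force: [0.6, 0.8, 0.4]
gripper_width: 1.002
finger_force: 0.0
```

```bash
python3 -c "
from h import *
f=grab_frame('wrist');cv2.imwrite('pics/w1.png',f['frame'][:,:,::-1])
print([(np.round(d['position'],4),d['score']) for d in place_of('long_plank','wrist')])
for d in regions_of('long_plank','wrist')[:1]:
    m=d['region'].astype(np.uint8);cs=max(cv2.findContours(m,0,2)[0],key=cv2.contourArea)
    b=cv2.boxPoints(cv2.minAreaRect(cs));print(b.round(),ray(f,b,.045).round(4))
go([.649,-.181,.022],[-.021,1,0],[1,.021,0])"
```

```text
[(array([ 0.651 , -0.1834,  0.0387]), 0.79)]
[[284.  10.]
 [373.  10.]
 [373. 356.]
 [284. 356.]] [[ 0.6236 -0.0413  0.045 ]
 [ 0.6725 -0.04    0.045 ]
 [ 0.6849 -0.2528  0.045 ]
 [ 0.624  -0.2544  0.045 ]]
t 2.85 pos [ 0.6483 -0.1782  0.1324] q [-0.43  0.54  1.33  0.    1.27 -0.46] F [0.5 0.1 0.8] w 1.0 0.0
shift [-0.007  0.001  0.276] turn [0.001 0.    0.003] mm 110 deg 0.4
```

View pics/w1.png

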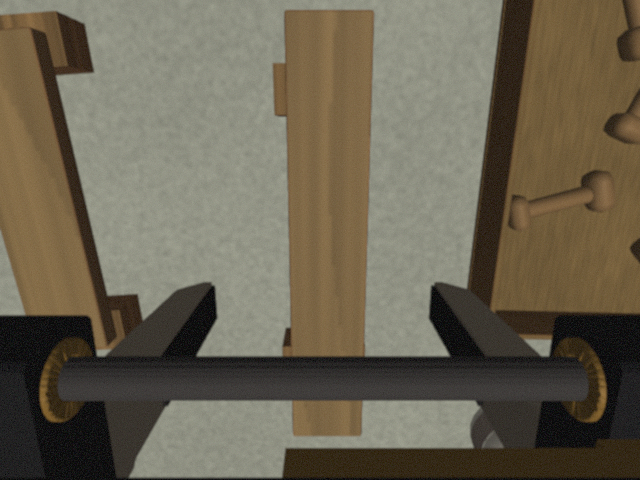

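The wrist view shows the long plank (columns 285–373) centred between the open fingers, with the tray clear to the right. Next I descend and grip.

Call:
servo_tool(plan=[-0.007, 0.002, 0.1, 0, 0, 0.002, 93, -0.007, 0.002, 0.2, 0, 0, 0.002, 93, -0.007, 0.002, 0.276, 0, 0, 0.002, 93, -0.007, 0.002, 0.276, 0, 0, 0.002, 93, -0.007, 0.002, 0.276, 0, 0, 0.002, 93])

```text
t: 3.35
tool_pos: [0.6493, -0.1816, 0.0212]
ee_rot: [2.196, 2.245, 0.001]
contact_force: [0.5, 1.1, 0.7]
gripper_width: 1.002
finger_force: 0.0
```

Call:
servo_tool(plan=[0, 0, 0, 0, 0, 0, 40, 0, 0, 0, 0, 0, 0, 40, 0, 0, 0, 0, 0, 0, 40, 0, 0, 0, 0, 0, 0, 40, 0, 0, 0, 0, 0, 0, 40], newtons=30)

```text
t: 3.85
tool_pos: [0.649, -0.1822, 0.0202]
ee_rot: [2.198, 2.244, 0.0]
contact_force: [-0.5, -0.9, -0.7]
gripper_width: 0.622
finger_force: 0.0
```

Call:
servo_tool(plan=[0, 0, 0, 0, 0, 0, 40, 0, 0, 0, 0, 0, 0, 40, 0, 0, -0.1, 0, 0, 0, 40, 0, 0, -0.2, 0, 0, 0, 40, 0, 0, -0.3, 0, 0, 0, 40])

```text
t: 4.35
tool_pos: [0.6481, -0.1818, 0.14]
ee_rot: [-2.196, -2.243, 0.001]
contact_force: [0.4, -0.1, -1.8]
gripper_width: 0.536
finger_force: 30.0
```

```bash
cat >> h.py <<'E'
n=np.array([-.052,.9986,0]);e=np.array([.9986,.052,0]);k=np.array([0,0,1.])
def lean(th,d,h,x=.60,dy=0,extra=(0,0,0)):
    t=np.radians(th);u=np.cos(t)*n+np.sin(t)*k;nn=-np.sin(t)*n+np.cos(t)*k
    O=np.array([x,.3666+.0522*(x-.6),0])
    F=O+n*(-.130+d+.015*np.sin(t))+k*h
    p=F+u*.1385+nn*(.0075-.017)+np.array(extra)
    print('target',p.round(4));go(p,u,e)
E
python3 -c "
from h import *
lean(72,.005,.06)
lean(40,.005,.15,extra=(0,-.3,0))"
```

```text
target [0.6031 0.3078 0.1888]
t 4.35 pos [ 0.6481 -0.1818  0.14  ] q [-0.44  0.53  1.32 -0.    1.3  -0.46] F [ 0.4 -0.1 -1.8] w 0.54 30.0
shift [ 1.226 -0.087 -0.12 ] turn [ 0.008  0.599 -0.014] mm 494 deg 72.0
target [0.6002 0.0634 0.2317]
t 4.35 pos [ 0.6481 -0.1818  0.14  ] q [-0.44  0.53  1.32 -0.    1.3  -0.46] F [ 0.4 -0.1 -1.8] w 0.54 30.0
shift [ 0.616 -0.107 -0.228] turn [ 0.004  0.333 -0.015] mm 266 deg 40.0
```

Call:
servo_tool(plan=[0.1, -0.02, -0.08, 0, 0.067, -0.003, 40, 0.2, -0.04, -0.15, 0, 0.133, -0.006, 40, 0.3, -0.06, -0.2, 0, 0.2, -0.009, 40, 0.4, -0.08, -0.22, 0.003, 0.267, -0.012, 40, 0.5, -0.1, -0.22, 0.004, 0.333, -0.015, 40])

```text
t: 4.85
tool_pos: [0.6054, 0.0174, 0.2301]
ee_rot: [-1.761, -1.861, -0.65]
contact_force: [0.6, -0.9, -3.1]
gripper_width: 0.531
finger_force: 30.0
```

```bash
python3 -c "
from h import *
lean(72,.005,.06)
lean(72,.005,.08,extra=(0,-.1,0))"
```

```text
target [0.6031 0.3078 0.1888]
t 4.85 pos [0.6054 0.0174 0.2301] q [-0.51  0.5   1.37  0.58  1.67 -0.62] F [ 0.6 -0.9 -3.1] w 0.53 30.0
shift [0.488 0.031 0.546] turn [0.002 0.266 0.003] mm 293 deg 31.9
target [0.6031 0.2078 0.2088]
t 4.85 pos [0.6054 0.0174 0.2301] q [-0.51  0.5   1.37  0.58  1.67 -0.62] F [ 0.6 -0.9 -3.1] w 0.53 30.0
shift [0.329 0.019 0.347] turn [0.002 0.266 0.003] mm 192 deg 31.9
```

Call:
servo_tool(plan=[0.066, 0.004, 0.07, 0, 0.053, 0, 40, 0.13, 0.008, 0.14, 0, 0.106, 0.001, 40, 0.2, 0.012, 0.21, 0.001, 0.16, 0.002, 40, 0.265, 0.016, 0.28, 0.002, 0.213, 0.003, 40, 0.329, 0.019, 0.347, 0.002, 0.266, 0.003, 40])

```text
t: 5.35
tool_pos: [0.6025, 0.2079, 0.2055]
ee_rot: [-1.394, -1.462, -1.008]
contact_force: [-0.4, 1.0, -1.8]
gripper_width: 0.533
finger_force: 30.0
```

```bash
python3 -c "
from h import *
lean(72,.006,.06)
f=grab_frame('scene');cv2.imwrite('pics/s2.png',f['frame'][:,:,::-1])"
```

```text
target [0.603  0.3088 0.1888]
t 5.35 pos [0.6025 0.2079 0.2055] q [-0.4   0.68  1.58  1.04  1.69 -0.79] F [-0.4  1.  -1.8] w 0.53 30.0
shift [0.038 0.014 0.252] turn [-0.    -0.    -0.002] mm 102 deg 0.3
```

View pics/s2.png

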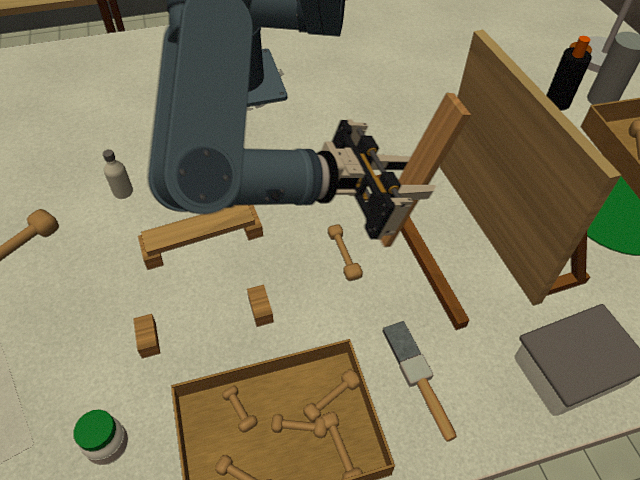

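The plank is held tilted, with its foot near px (388,245) over the batten and its top near (455,97), clear of the screen. Next I move it inside and lower it.

Call:
servo_tool(plan=[0.008, 0.003, 0.05, 0, 0, 0, 40, 0.016, 0.006, 0.1, 0, 0, 0, 40, 0.024, 0.009, 0.15, 0, 0, 0, 40, 0.031, 0.012, 0.2, 0, 0, 0, 40, 0.038, 0.014, 0.252, 0, 0, 0, 40])

```text
t: 5.9
tool_pos: [0.6032, 0.3087, 0.1895]
ee_rot: [-1.396, -1.469, -1.007]
contact_force: [0.4, -0.1, -1.8]
gripper_width: 0.535
finger_force: 30.0
```

```bash
python3 -c "
from h import *
lean(72,.006,.06)
lean(72,.006,.008)"
```

```text
target [0.603  0.3088 0.1888]
t 5.9 pos [0.6032 0.3087 0.1895] q [-0.24  0.69  1.62  1.14  1.56 -0.78] F [ 0.4 -0.1 -1.8] w 0.53 30.0
shift [-0.002 -0.     0.001] turn [-0.001  0.002 -0.001] mm 1 deg 0.3
target [0.603  0.3088 0.1368]
t 5.9 pos [0.6032 0.3087 0.1895] q [-0.24  0.69  1.62  1.14  1.56 -0.78] F [ 0.4 -0.1 -1.8] w 0.53 30.0
shift [-0.125 -0.     0.042] turn [-0.001  0.002 -0.001] mm 53 deg 0.3
```

Call:
servo_tool(plan=[-0.03, 0, 0.01, 0, 0, 0, 40, -0.06, 0, 0.02, 0, 0, 0, 40, -0.09, 0, 0.03, 0, 0, 0, 40, -0.125, 0, 0.042, 0, 0, 0, 40, -0.125, 0, 0.042, 0, 0, 0, 40])

```text
t: 6.4
tool_pos: [0.6018, 0.3075, 0.1335]
ee_rot: [-1.397, -1.462, -1.003]
contact_force: [0.2, -0.5, -1.0]
gripper_width: 0.538
finger_force: 30.0
```

```bash
python3 -c "
from h import *
for c in('scene','top'):
    f=grab_frame(c);print(c,[(np.round(d['position'],4),round(d['score'],2)) for d in place_of('long_plank',c)])
    if c=='scene': cv2.imwrite('pics/s3.png',cv2.resize(f['frame'][60:360,330:630,::-1],(600,600)))
lean(72,.003,.0)"
```

```text
scene [(array([0.6   , 0.292 , 0.1388]), 0.76)]
top [(array([0.6071, 0.2943, 0.1429]), 0.84)]
target [0.6032 0.3058 0.1288]
t 6.6 pos [0.6027 0.3079 0.1365] q [-0.24  0.77  1.64  1.14  1.53 -0.87] F [-0.1  0.3 -1.1] w 0.53 30.0
shift [-0.02   0.001  0.001] turn [-0.001  0.001 -0.002] mm 8 deg 0.3
```

View pics/s3.png

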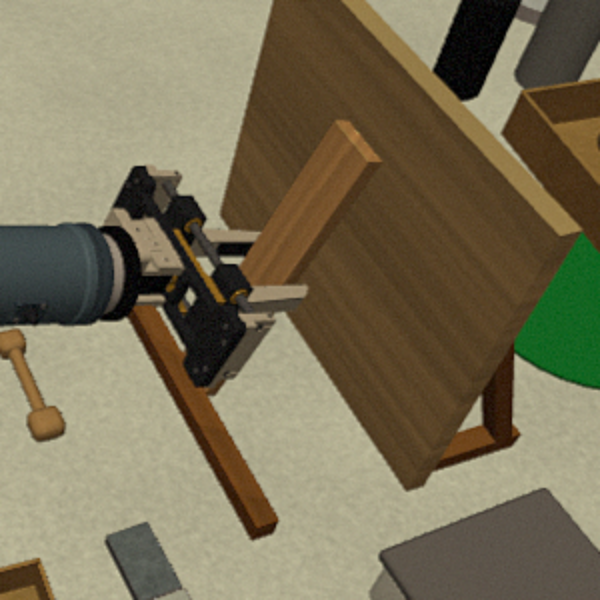

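The plank stands over the gap, broad side to the screen, with its top (crop px 340–380, 120–160) short of it. Next I lower it to contact.

Call:
servo_tool(plan=[-0.005, 0, 0.001, 0, 0, 0, 40, -0.01, 0, 0.002, 0, 0, 0, 40, -0.015, 0, 0.004, 0, 0, 0, 40, -0.02, 0, 0.005, 0, 0, 0, 40, -0.02, 0, 0.005, 0, 0, 0, 40])

```text
t: 7.1
tool_pos: [0.6023, 0.3081, 0.1292]
ee_rot: [-1.392, -1.464, -1.007]
contact_force: [-1.1, 1.0, 4.4]
gripper_width: 0.535
finger_force: 30.0
```

```bash
python3 -c "
from h import *
lean(72,.003,.0)"
```

```text
target [0.6032 0.3058 0.1288]
t 7.1 pos [0.6023 0.3081 0.1292] q [-0.24  0.78  1.64  1.14  1.52 -0.88] F [-1.1  1.   4.4] w 0.53 30.0
shift [-0.003  0.002 -0.005] turn [-0.001 -0.    -0.002] mm 3 deg 0.2
```

Call:
servo_tool(plan=[-0.001, 0, -0.003, 0, 0, 0, 40, -0.002, 0, -0.006, 0, 0, 0, 40, -0.003, 0, -0.009, 0, 0, 0, 40, -0.004, 0, -0.012, 0, 0, 0, 40, -0.004, 0, -0.012, 0, 0, 0, 40])

```text
t: 7.6
tool_pos: [0.6024, 0.3035, 0.1301]
ee_rot: [-1.391, -1.464, -1.008]
contact_force: [-0.1, 4.1, 6.7]
gripper_width: 0.535
finger_force: 30.0
```

```bash
python3 -c "
from h import *
lean(72,.0,.0)
lean(65.5,0,0)"
```

```text
target [0.6033 0.3028 0.1288]
t 7.6 pos [0.6024 0.3035 0.1301] q [-0.25  0.78  1.64  1.14  1.53 -0.88] F [-0.1  4.1  6.7] w 0.54 30.0
shift [-0.004  0.002 -0.001] turn [-0.001 -0.001 -0.001] mm 2 deg 0.2
target [0.6026 0.3164 0.1221]
t 7.6 pos [0.6024 0.3035 0.1301] q [-0.25  0.78  1.64  1.14  1.53 -0.88] F [-0.1  4.1  6.7] w 0.54 30.0
shift [-0.009  0.002  0.037] turn [-0.001 -0.055 -0.001] mm 15 deg 6.6
```

Call:
servo_tool(plan=[-0.001, 0, 0.008, 0, -0.012, 0, 40, -0.003, 0, 0.016, 0, -0.024, 0, 40, -0.005, 0, 0.024, 0, -0.036, 0, 40, -0.006, 0.001, 0.033, 0, -0.049, -0.001, 40, -0.006, 0.001, 0.033, 0, -0.049, -0.001, 40])

```text
t: 8.1
tool_pos: [0.602, 0.3159, 0.1237]
ee_rot: [-1.46, -1.543, -0.949]
contact_force: [-0.3, 2.8, 7.5]
gripper_width: 0.538
finger_force: 30.0
```

```bash
python3 -c "
from h import *
lean(65.5,0,0)"
```

```text
target [0.6026 0.3164 0.1221]
t 8.1 pos [0.602  0.3159 0.1237] q [-0.21  0.73  1.64  1.09  1.45 -0.82] F [-0.3  2.8  7.5] w 0.54 30.0
shift [-0.003  0.002  0.003] turn [-0.002 -0.005  0.   ] mm 2 deg 0.6
```

Call:
servo_tool(plan=[0, 0, 0.001, 0, -0.004, 0, 40, 0, 0, 0.001, 0, -0.004, 0, 40, 0, 0, 0.001, 0, -0.004, 0, 60, 0, 0, 0.001, 0, -0.004, 0, 75, 0, 0, 0.001, 0, -0.004, 0, 85], newtons=5)

```text
t: 8.6
tool_pos: [0.6023, 0.3145, 0.1209]
ee_rot: [-1.47, -1.547, -0.942]
contact_force: [0.1, 0.7, -0.1]
gripper_width: 0.747
finger_force: 0.0
```

Call:
servo_tool(plan=[0, 0, 0, 0, 0, 0, 85, 0, 0, -0.03, 0, 0, 0, 85, 0, 0, -0.1, 0, 0, 0, 85, 0, 0, -0.2, 0, 0, 0, 85, 0, 0, -0.3, 0, 0, 0, 85])

```text
t: 9.1
tool_pos: [0.6079, 0.2043, 0.1718]
ee_rot: [-1.469, -1.547, -0.941]
contact_force: [0.7, -0.2, 0.3]
gripper_width: 0.912
finger_force: 0.0
```

```bash
python3 -c "
from h import *
for c in('scene','top'):
    f=grab_frame(c);print(c,[(np.round(d['position'],4),round(d['score'],2)) for d in place_of('long_plank',c)],[(np.round(d['position'],4),round(d['score'],2)) for d in place_of('short_plank',c)])
    cv2.imwrite(f'pics/{c}4.png',f['frame'][:,:,::-1] if c=='scene' else cv2.resize(f['frame'][100:340,40:280,::-1],(600,600)))
lean(65.5,0,0)
t=np.radians(65.5);print('ideal centre',np.array([.6,.3666,0])+n*(-.13+.015*np.sin(t)+.14*np.cos(t)-.0075*np.sin(t))+k*(.14*np.sin(t)+.0075*np.cos(t)))"
```

```text
scene [(array([0.602 , 0.304 , 0.1285]), 0.68)] [(array([ 0.4664, -0.1563,  0.04  ]), 0.85)]
top [(array([0.6045, 0.307 , 0.1318]), 0.76)] []
target [0.6026 0.3164 0.1221]
t 9.4 pos [0.6078 0.2061 0.1708] q [-0.37  0.68  1.57  0.98  1.61 -0.78] F [-0.2  1.6 -0. ] w 0.91 0.0
shift [0.003 0.002 0.302] turn [-0.001 -0.    -0.001] mm 121 deg 0.2
ideal centre [0.60338615 0.30157293 0.13050478]
```

View pics/scene4.png

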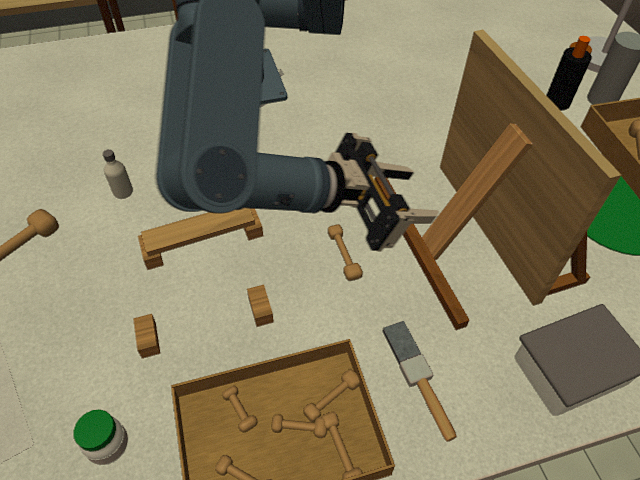

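View pics/top4.png

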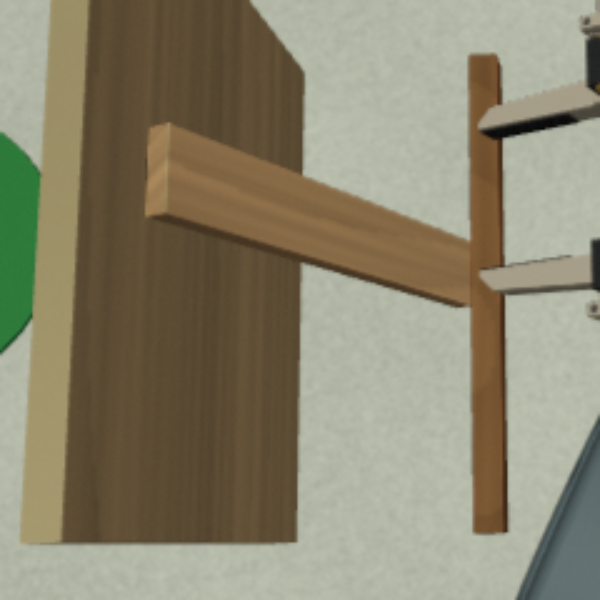

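Both views show the plank leaning: foot at the batten (crop px ~(470,270)), top resting on the screen (~(158,170)), short plank in place. One quick check of skew and foot gap by projecting the ideal plank.

```bash
python3 -c "
from h import *
f=grab_frame('top');t=np.radians(65.5);u=np.cos(t)*n+np.sin(t)*k;nn=-np.sin(t)*n+np.cos(t)*k
c=np.array([.6,.3666,0])+n*(-.13+.015*np.sin(t)+.14*np.cos(t)-.0075*np.sin(t))+k*(.14*np.sin(t)+.0075*np.cos(t))
c=c-e*(c-[.6035,.30,0]).dot(e)
for nm,a,b in(('top far',1,1),('top near',1,-1),('foot far',-1,1),('foot near',-1,-1)):
    p=cv2.projectPoints((c+u*.14*a+e*.025*b+nn*.0075)[None],np.array(f['rvec'],float),np.array(f['tvec'],float),np.array(f['K'],float),None)[0].ravel()
    print(nm,((p-[40,100])*2.5).round(1))
go([.6,.15,.2],u,e)"
```

```text
top far [167.9 118.1]
top near [164.4 209.8]
foot far [472.8 239.4]
foot near [473.5 304.4]
t 9.45 pos [0.6075 0.2066 0.1707] q [-0.37  0.68  1.57  0.98  1.61 -0.78] F [-0.4 -0.4 -0.5] w 0.91 0.0
shift [ 0.008 -0.027 -0.158] turn [-0.002 -0.    -0.001] mm 64 deg 0.3
```

Call:
servo_tool(plan=[0, 0, -0.1, 0, 0, 0, 85, 0, 0, -0.2, 0, 0, 0, 85, 0, 0, -0.2, 0, 0, 0, 85, 0, 0, -0.2, 0, 0, 0, 85, 0, 0, -0.2, 0, 0, 0, 85])

```text
t: 9.95
tool_pos: [0.6114, 0.1347, 0.2036]
ee_rot: [-1.468, -1.546, -0.941]
contact_force: [-0.0, 0.7, 0.1]
gripper_width: 0.911
finger_force: 0.0
```

```bash
python3 -c "
from h import *
print([(np.round(d['position'],4),round(d['score'],2)) for c in ('scene','top') for _ in [grab_frame(c)] for d in place_of('long_plank',c)]);print(job_done())"
```

```text
[(array([0.5965, 0.3028, 0.1311]), 0.7), (array([0.6037, 0.3065, 0.1312]), 0.83)]
the job is handed in; nothing more can be done
None
```

The long plank now leans squarely on the screen with its foot against the batten, the short plank was left where it lay, and the job was handed in about 10 s into the 45 s limit.

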